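Swap the bottle on the lab stirrer

TASK

Clear the finished white red-capped jar off the stirrer and stand it upright in the steel spill tray, then take the blue-capped bottle out of the sloping draining rack, stand it upright in the middle of the stirrer's round plate, and push the green start button fully down. Set the bottles down without dropping or tipping them, and leave the other bottles, the small pot and the beaker where they are.

Things in the scene. Friction and masses are not known exactly. Their poses are not given: they have to be found in the camera images.
- white_jar: white plastic jar, 64 mm wide and 95 mm tall in all, 0.2 kg; its red round screw cap is 54 mm wide and covers the top 23 mm, the shoulder below it starting at 60 mm height. Starts upright on the stirrer's plate. Origin: centre of the underside, z up through the cap
- blue_bottle: clear glass bottle, white band, blue screw cap; 56 mm wide, 105 mm tall in all, 0.22 kg; cap 48 mm wide, the top 25 mm; below it a 32 mm neck, the shoulder widening to 56 mm at 58 mm height. Starts in either of the rack's two bays, leaning 32 degrees from vertical, cap towards the robot. Origin: centre of the underside, z along the bottle through the cap
- yellow_bottle: amber glass bottle of the same shape and size with a yellow cap, in the other bay of the rack, leaning likewise: leave it there. Origin: centre of the underside, z through the cap
- rack: fixed draining rack: blue 150 x 230 mm base with two white sloping cradles, 110 mm apart along its y, that hold a bottle by its underside and by two rests against its lower 58 mm, leaning towards the rack's -x. Origin: centre of the base's underside; -x is the front (towards the robot), z up
- stirrer: fixed white magnetic stirrer, housing 220 (x) x 160 (y) x 75 mm high, with a round white plate on top and a green button near its front edge. Origin: centre of the underside; -x is the front, z up
- plate (a point): centre of the top face of the stirrer's round plate: a flat disc 126 mm across, 85 mm above the table, its rim 10 mm above the housing
- start (a joint): start button travel, 0 up, 0.006 m fully down; springs back; about 4 N to push fully down
- start_top (a point): centre of the top of the green start button (28 mm across), on the housing's top 120 mm in front (-x of the stirrer) of the plate's centre; pressed straight down
- tray: fixed steel spill tray, 260 (x) x 150 (y) mm outside, walls 5 mm thick and 16 mm high, floor 5 mm above the table. Origin: centre of the underside, z up
- small_pot: small amber pot with black lid, 46 mm wide and 46 mm tall, standing somewhere along the tray's x axis: leave it. Origin: centre of the underside
- beaker: clear open beaker, 66 mm wide, 80 mm tall, on the bench beyond the stirrer: leave it. Origin: centre of the underside
- wash_bottle: white bottle with blue cap, 68 mm wide, 170 mm tall, standing upright on the bench beyond the stirrer: not the bottle wanted, leave it. Origin: centre of the underside

How it is judged:
By the outcome, as a careful person would: the job done as asked, in the order asked, and still so for the second after the job is handed in, with the robot touching nothing.
It also fails if it takes over 69 s, if anything falls off the work surface, if the arm or the gripper's body presses on something with over 40 N, if the wrist force passes 120 N, or if a joint passes its speed limit or range.

ROBOT

A 7-joint arm with a two-finger parallel gripper is mounted at the origin on the work surface. World frame = base frame: x ahead of the robot, y to its left, z up, the work surface at z = 0. Lengths are in m, angles in rad, forces in N, time in s.
With the tool pointing down it reaches from about 0.425 to 0.875 m from the base axis. Payload 4.7 kg.
Tool frame: the origin (TCP) lies between the finger pads; the fingertips stand 19 mm ahead of it and the grasp point (between the pads) is the TCP (ctrl.tip_extent is the distance from the TCP to the fingertips, in m); z points along the fingers, y is the line along which they close (so a half turn about z gives the same grasp; the last joint's range is limited). The gripper opens to 87 mm and grips with 3 to 60 N. Pads are 19 mm wide; open, the fingers measure 117 mm over their backs; the gripper's body (75 mm by 190 mm) begins 51 mm behind the grasp point.
Start: joints at [1.335, 0.321, -0.07, 1.45, 0.023, 1.371, -0.057], TCP at [0.161, -0.63, 0.242] pointing down, gripper open.
Joint ranges: [-2.86, 2.86], [-0.3, 2.09], [-1.38, 1.24], [0.06, 2.45], [-1.56, 4.7], [0.09, 2.05], [-2.69, 2.69]. Speed limits (rad/s): [2.57, 2.57, 3.14, 3.14, 3.14, 3.14, 3.14].

INTERFACE

Orientations are given as a rotation vector (axis times angle).
In Python, from bench import ctrl gives the robot as it stands.
- The arm moves only by the shell command python3 -m crank 'ROWS' [OPENING] [FORCE]. ROWS is JSON, a list of rows, each an object of numbers: "tx", "ty", "tz": the shift along the tool's x, y, z in mm; "turn": the turn about the tool's z in units of 5 degrees (1.0 is 5 degrees). In form: [{"tx": .., "ty": .., "tz": .., "turn": ..}, ...]. A call has 1 to 5 rows; each row is the pose to reach, as a shift and turn from the pose commanded when the call began, along the tool's axes at that moment; what a row does not reach only later rows make up. A row lasts 1/8 s, in which the tool goes at most 62.5 mm and 10.7 degrees, less where a joint would pass 70% of its speed; a pose out of reach is approached as far as the arm can. A call with a gripper value outside its range is refused whole. OPENING is the finger opening in mm, from 0 to 87, set as the call begins (- or left out, the last holds). The fingers move at their own pace and stop on an object; FORCE is the grip in N (left out, the last holds). Time passes only in rows, so rows that repeat a pose let the fingers close. It gives the time, the measured TCP pose, the force, the opening and the grip force at its end, in the units of the state.
- ctrl.get_state(): the state, without advancing time (a new reading comes with each control period).
- ctrl.get_image(name): name is "scene" or "top"; returns (picture, depth): 384x512x3 uint8, red, green, blue; 384x512 float32, m along the optical axis (not along the pixel's ray), 0 where there is no reading.
- ctrl.camera_model(name): a dict with "intrinsics" (3x3 intrinsics, pixels), "origin" and "orientation" of the camera in the world. Camera axes: x right, y down, z forward; pixel columns grow to the right and rows downward; lengths in m; the calibration is good to about 2 mm. A picture is of the moment at which its call begins. camera_model takes no time and is no camera call.
- ctrl.close_job(): hands the job in; it is judged then, once.
Trained networks look in the newest picture that a camera, given by its name, has taken for a name from the list of things; names that differ only in an ending like _2 or _b are one class to them, and where a whole thing is asked for, a point or a joint stands for the part that bears it (a point fixed in the world has none). Each returns a list of dicts, best first, with "confidence" (0 to 1); they miss things now and then, are a little off and sometimes report something else, mostly with a low value. They report only what shows in the picture. A call takes as long as a camera call.
- ctrl.recognise(camera, query): "xyz" ([x, y, z] in m, in world coordinates, good to about 4 mm: the middle of the surface that is visible of it).
- ctrl.mark_of(camera, query): "xyz" ([x, y, z] in m, in world coordinates, good to about 4 mm: a listed point, or the origin of a listed thing).
The state is a dict: "time": time; "joint_positions": joint angles; "qd": joint speeds; "joint_torque": joint torques, N m; "position": TCP position; "tool_rot": TCP orientation; "ft_force": force on the tool from outside, world axes, zero at the start; "torque": the same for the moment, N m; "grip_width": opening from 0.0 (shut) to 1.0 (fully open); "grip_force": force on a finger pad.
Only numpy, scipy, OpenCV 4.12 (cv2) and the standard library are available. Lean on these libraries where they do the work, as an engineer would, in place of code of your own. Each camera call takes 0.05 s, during which the arm holds its last target. There are 200 camera calls.

## Working session

There is one attempt and no reset: what is moved stays moved. The work goes in short steps, Python scripts to look and compute and a shell command to move; the robot and the scene stay as the last step left them, time stands still between calls to the robot, and variables do not carry over. Pictures are saved under pics/ and viewed, at most 10 in all, crops included, and the job is handed in when it is done.

```bash
ls; mkdir -p pics; python3 - <<'E'
from bench import ctrl
import cv2,numpy as np
from scipy.spatial.transform import Rotation as R
s=ctrl.get_state();print(s['position'],s['tool_rot'],R.from_rotvec(s['tool_rot']).as_matrix().round(3),ctrl.tip_extent)
ims=[]
for n in('scene','top'):
    im,d=ctrl.get_image(n);cv2.imwrite(f'pics/{n}0.png',im[:,:,::-1])
    m=ctrl.camera_model(n);print(n,m['origin'],m['orientation'])
    for q in('white_jar','blue_bottle','yellow_bottle','rack','stirrer','plate','start_top','tray','small_pot','beaker','wash_bottle'):
        print(q,[(np.round(r['xyz'],3).tolist(),round(r['confidence'],2)) for r in ctrl.mark_of(n,q)[:2]])
E
```

```text
pics
[ 0.16051563 -0.62932138  0.24044991] [-3.11522422e+00 -3.91142051e-01  5.41063003e-04] [[ 0.969  0.247 -0.001]
 [ 0.247 -0.969  0.002]
 [-0.    -0.002 -1.   ]] 0.019
scene [ 1.06016889 -0.30967449  0.87604488] [-2.34286996 -1.13431898  0.35659384]
white_jar [([0.638, -0.058, 0.084], 0.72)]
blue_bottle [([0.521, 0.364, 0.032], 0.59)]
yellow_bottle [([0.562, 0.26, 0.034], 0.83)]
rack [([0.535, 0.308, 0.002], 0.75)]
stirrer [([0.594, -0.065, 0.001], 0.68)]
plate [([0.631, -0.07, 0.083], 0.89)]
start_top [([0.51, -0.066, 0.096], 0.62), ([0.563, 0.26, 0.034], 0.56)]
tray [([0.469, -0.375, 0.002], 0.96)]
small_pot [([0.491, -0.383, 0.003], 0.78)]
beaker [([0.786, -0.194, -0.003], 0.58)]
wash_bottle [([0.776, 0.2, -0.004], 0.71)]
top [4.87793425e-01 9.76186252e-04 1.42363476e+00] [-2.1593141   2.15823343 -0.09549249]
white_jar [([0.637, -0.053, 0.078], 0.69)]
blue_bottle []
yellow_bottle [([0.561, 0.258, 0.032], 0.6)]
rack [([0.536, 0.306, 0.001], 0.76)]
stirrer [([0.592, -0.063, -0.002], 0.83), ([0.47, -0.374, -0.002], 0.18)]
plate [([0.627, -0.066, 0.087], 0.61)]
start_top [([0.506, -0.062, 0.097], 0.38)]
tray [([0.469, -0.372, -0.0], 0.64)]
small_pot [([0.493, -0.388, 0.007], 0.71)]
beaker [([0.79, -0.196, -0.0], 0.82)]
wash_bottle [([0.775, 0.203, 0.0], 0.74)]
```

View pics/scene0.png

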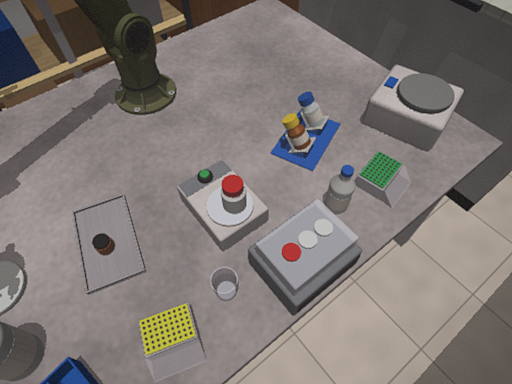

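View pics/top0.png

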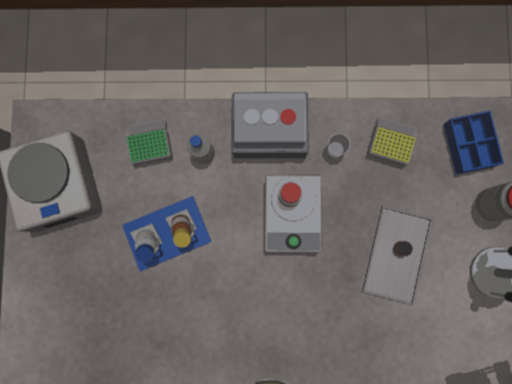

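The scene picture shows the jar (233,190) on the stirrer and the pot (103,243) near the middle of the tray. The blue bottle (310,108) is in the far (+y) bay and the yellow one (293,130) beside it. The top view agrees. Next I refine positions from depth.

```bash
cat > h.py <<'E'
from bench import ctrl
import cv2,numpy as np
from scipy.spatial.transform import Rotation as R
def cloud(n):
    im,d=ctrl.get_image(n);m=ctrl.camera_model(n);K=np.array(m['intrinsics'])
    v,u=np.mgrid[:384,:512];c=np.stack([(u-K[0,2])/K[0,0]*d,(v-K[1,2])/K[1,1]*d,d],-1)
    o=np.array(m['orientation']);M=R.from_rotvec(o).as_matrix() if o.size==3 else o.reshape(3,3)
    P=c@M.T+np.array(m['origin']);P[d<=0]=np.nan
    return im,cv2.cvtColor(im,cv2.COLOR_RGB2HSV),P
def near(P,x,y,r): return np.hypot(P[...,0]-x,P[...,1]-y)<r
def st():
    s=ctrl.get_state();M=R.from_rotvec(s['tool_rot']).as_matrix()
    print('t',round(s['time'],2),'p',np.round(s['position'],4),'yaw',round(np.degrees(np.arctan2(M[1,0],M[0,0])),2),'q7',round(s['joint_positions'][6],2),'w',round(s['grip_width']*87,1),'gf',round(s['grip_force'],1))
    return np.array(s['position']),M
def rel(target,yaw):  # tool mm shift + turn units
    p,M=st();e=M.T@(np.array(target)-p)*1000
    y0=np.degrees(np.arctan2(M[1,0],M[0,0]));dy=(yaw-y0+90)%180-90
    print('shift',e.round(1),'turn',round(-dy/5,2))
E
python3 - <<'E'
from h import *
for n in('top','scene'):
    im,H,P=cloud(n);h,s,v=H[...,0],H[...,1],H[...,2]
    def rep(nm,m):
        p=P[m];p=p[~np.isnan(p).any(1)]
        if len(p): print(n,nm,len(p),np.median(p,0).round(4),p.min(0).round(3),p.max(0).round(3))
    rep('redtop',near(P,.635,-.055,.06)&(P[...,2]>.174)&(P[...,2]<.19))
    rep('green',near(P,.51,-.065,.04)&(h>40)&(h<90)&(s>90))
    rep('bluecap',near(P,.47,.345,.07)&(h>100)&(h<130)&(s>100)&(P[...,2]>.07))
    rep('yelcap',near(P,.51,.24,.07)&(h>15)&(h<35)&(s>120)&(P[...,2]>.07))
    rep('plate',near(P,.63,-.066,.075)&(P[...,2]>.081)&(P[...,2]<.090))
    rep('pot',near(P,.49,-.385,.04)&(P[...,2]>.04)&(P[...,2]<.055))
    def rect(nm,m):
        p=P[m][:,:2];p=p[~np.isnan(p).any(1)];print(n,nm,cv2.minAreaRect((p*1000).astype(np.float32)))
    rect('tray',near(P,.469,-.373,.17)&(P[...,2]>.010)&(P[...,2]<.022))
    rect('stir',near(P,.593,-.064,.16)&(P[...,2]>.068)&(P[...,2]<.082))
    rect('rackbase',near(P,.535,.307,.16)&(h>100)&(h<130)&(s>100)&(P[...,2]<.03)&(P[...,2]>0.002))
    print([ (q,[(np.round(r['xyz'],3).tolist(),round(r['confidence'],2)) for r in ctrl.recognise(n,q)[:1]]) for q in('blue_bottle','white_jar')])
E
```

```text
top redtop 322 [ 0.6358 -0.0543  0.1786] [ 0.61  -0.081  0.174] [ 0.661 -0.03   0.185]
top green 77 [ 0.5093 -0.0655  0.0951] [ 0.498 -0.08   0.083] [ 0.523 -0.054  0.104]
top bluecap 262 [0.4744 0.3423 0.1192] [0.451 0.321 0.084] [0.5   0.378 0.134]
top yelcap 262 [0.5194 0.2408 0.1184] [0.495 0.217 0.087] [0.545 0.27  0.135]
top plate 874 [ 0.6163 -0.0776  0.0842] [ 0.557 -0.129  0.081] [ 0.691 -0.005  0.09 ]
top pot 186 [ 0.4877 -0.3835  0.0493] [ 0.468 -0.406  0.04 ] [ 0.511 -0.364  0.055]
top tray ((467.5683288574219, -386.6834716796875), (178.4372100830078, 260.0626220703125), 75.41524505615234)
top stir ((588.8085327148438, -65.15409088134766), (157.69236755371094, 219.72714233398438), 89.3874282836914)
top rackbase ((534.3917846679688, 308.10821533203125), (147.9464111328125, 227.9352264404297), 22.591081619262695)
[('blue_bottle', [([0.5, 0.345, 0.102], 0.77)]), ('white_jar', [([0.628, -0.055, 0.174], 0.9)])]
scene redtop 333 [ 0.6402 -0.0568  0.179 ] [ 0.612 -0.082  0.174] [ 0.665 -0.029  0.184]
scene green 67 [ 0.5116 -0.0668  0.0958] [ 0.492 -0.079  0.083] [ 0.525 -0.052  0.099]
scene bluecap 156 [0.4873 0.3367 0.1194] [0.454 0.319 0.104] [0.503 0.362 0.133]
scene yelcap 187 [0.531  0.2361 0.1188] [0.496 0.216 0.099] [0.547 0.263 0.133]
scene plate 890 [ 0.6473 -0.0883  0.0841] [ 0.57  -0.13   0.081] [ 0.694 -0.004  0.09 ]
scene pot 223 [ 0.496  -0.3853  0.0494] [ 0.47  -0.406  0.04 ] [ 0.513 -0.365  0.054]
scene tray ((473.3475341796875, -374.3477783203125), (151.22474670410156, 261.78204345703125), 75.39261627197266)
scene stir ((592.378662109375, -67.04065704345703), (159.54782104492188, 220.64785766601562), 89.28287506103516)
scene rackbase ((536.2324829101562, 307.57708740234375), (147.93707275390625, 229.7788543701172), 22.803466796875)
[('blue_bottle', [([0.51, 0.34, 0.085], 0.93)]), ('white_jar', [([0.654, -0.062, 0.151], 0.7)])]
```

```bash
python3 -c "
from h import *
rel([.637,-.0555,.242],14.3)"
```

```text
t 1.5 p [ 0.1607 -0.6298  0.2416] yaw 14.31 q7 -0.06 w 87.0 gf 0.0
shift [ 6.035e+02 -4.387e+02 -5.000e-01] turn 0.0
```

```bash
python3 -m crank '[{"tx":48,"ty":-35},{"tx":96,"ty":-70},{"tx":144,"ty":-105},{"tx":192,"ty":-140},{"tx":240,"ty":-175}]' 80; python3 -m crank '[{"tx":48,"ty":-35},{"tx":96,"ty":-70},{"tx":144,"ty":-105},{"tx":192,"ty":-140},{"tx":240,"ty":-175}]'; python3 -m crank '[{"tx":48,"ty":-35},{"tx":96,"ty":-70},{"tx":123,"ty":-88},{"tx":123,"ty":-88}]'; python3 -c "
from h import *
rel([.637,-.0555,.175],14.3)"
```

```text
t 1.5 p [ 0.1607 -0.6298  0.2416] yaw 14.31 q7 -0.06 w 87.0 gf 0.0
shift [ 603.5 -438.7   66.5] turn 0.0$[0]: bad value
$[0]: bad value
$[0]: bad value
```

```bash
python3 -m crank '[{"tx":48,"ty":-35,"tz":0,"turn":0},{"tx":96,"ty":-70,"tz":0,"turn":0},{"tx":144,"ty":-105,"tz":0,"turn":0},{"tx":192,"ty":-140,"tz":0,"turn":0},{"tx":240,"ty":-175,"tz":0,"turn":0}]' 80
```

```text
time: 2.12
position: [0.3511, -0.3994, 0.2419]
tool_rot: [3.116, 0.391, 0.001]
ft_force: [0.2, 0.1, 0.5]
grip_width: 0.918
grip_force: 0.0
```

```bash
python3 -m crank '[{"tx":48,"ty":-35,"tz":0,"turn":0},{"tx":96,"ty":-70,"tz":0,"turn":0},{"tx":144,"ty":-105,"tz":0,"turn":0},{"tx":192,"ty":-140,"tz":0,"turn":0},{"tx":240,"ty":-175,"tz":0,"turn":0}]'; python3 -m crank '[{"tx":48,"ty":-35,"tz":0,"turn":0},{"tx":96,"ty":-70,"tz":0,"turn":0},{"tx":123,"ty":-88,"tz":0,"turn":0},{"tx":123,"ty":-88,"tz":0,"turn":0}]'; python3 -c "
from h import *
rel([.637,-.0555,.175],14.3)"
```

```text
time: 2.75
position: [0.5403, -0.1707, 0.2419]
tool_rot: [3.116, 0.391, 0.001]
ft_force: [0.1, -0.8, -0.3]
grip_width: 0.92
grip_force: 0.0
time: 3.25
position: [0.6376, -0.0525, 0.2412]
tool_rot: [-3.114, -0.4, -0.0]
ft_force: [-0.9, -0.1, -0.0]
grip_width: 0.918
grip_force: 0.0
t 3.25 p [ 0.6376 -0.0525  0.2412] yaw 14.63 q7 -1.41 w 79.8 gf 0.0
shift [-1.4  2.9 66.2] turn 0.07
```

```bash
python3 -m crank '[{"tx":-1,"ty":2,"tz":30,"turn":0},{"tx":-1,"ty":2,"tz":55,"turn":0},{"tx":-1,"ty":2,"tz":66,"turn":0},{"tx":-1,"ty":2,"tz":66,"turn":0}]'; python3 -m crank '[{"tx":0,"ty":0,"tz":0,"turn":0},{"tx":0,"ty":0,"tz":0,"turn":0},{"tx":0,"ty":0,"tz":0,"turn":0},{"tx":0,"ty":0,"tz":0,"turn":0}]' 40 25
```

```text
time: 3.75
position: [0.6356, -0.0595, 0.1752]
tool_rot: [3.117, 0.39, -0.002]
ft_force: [0.4, -0.0, 1.0]
grip_width: 0.92
grip_force: 0.0
time: 4.25
position: [0.6364, -0.0581, 0.1761]
tool_rot: [-3.117, -0.392, -0.001]
ft_force: [-0.2, 0.9, 1.9]
grip_width: 0.615
grip_force: 24.9
```

```bash
python3 -c "
from h import *
st()"
```

```text
t 4.25 p [ 0.6364 -0.0581  0.1761] yaw 14.34 q7 -1.42 w 53.5 gf 24.9
```

```bash
python3 -m crank '[{"tx":0,"ty":0,"tz":-10,"turn":0},{"tx":0,"ty":0,"tz":-30,"turn":0},{"tx":0,"ty":0,"tz":-50,"turn":0},{"tx":0,"ty":0,"tz":-50,"turn":0}]';python3 -c "
from h import *
rel([.411,-.358,.226],-14.6)"
```

```text
time: 4.75
position: [0.6377, -0.0585, 0.2287]
tool_rot: [3.116, 0.391, 0.008]
ft_force: [-0.6, 0.5, -2.0]
grip_width: 0.612
grip_force: 24.9
t 4.75 p [ 0.6377 -0.0585  0.2287] yaw 14.31 q7 -1.41 w 53.3 gf 24.9
shift [-293.7  234.2    1.8] turn 5.78
```

```bash
python3 -m crank '[{"tx":-20,"ty":16,"tz":0,"turn":0},{"tx":-55,"ty":44,"tz":0,"turn":0},{"tx":-95,"ty":76,"tz":0,"turn":0},{"tx":-135,"ty":108,"tz":0,"turn":0},{"tx":-175,"ty":140,"tz":0,"turn":0}]';python3 -m crank '[{"tx":-40,"ty":32,"tz":0,"turn":0},{"tx":-80,"ty":64,"tz":10,"turn":0},{"tx":-108,"ty":86,"tz":25,"turn":0},{"tx":-119,"ty":94,"tz":45,"turn":0},{"tx":-119,"ty":94,"tz":60,"turn":0}]';python3 -c "
from h import *
rel([.411,-.358,.096],14.3)"
```

```text
time: 5.38
position: [0.4999, -0.2387, 0.2253]
tool_rot: [3.117, 0.391, -0.0]
ft_force: [0.3, -0.1, -0.4]
grip_width: 0.614
grip_force: 24.9
time: 6.0
position: [0.4078, -0.3588, 0.1643]
tool_rot: [-3.117, -0.387, 0.002]
ft_force: [0.3, 0.5, -1.8]
grip_width: 0.615
grip_force: 24.9
t 6.0 p [ 0.4078 -0.3588  0.1643] yaw 14.15 q7 -0.7 w 53.5 gf 24.9
shift [ 3.4  0.1 68.3] turn -0.03
```

```bash
python3 -m crank '[{"tx":1,"ty":0,"tz":25,"turn":0},{"tx":2,"ty":0,"tz":45,"turn":0},{"tx":2,"ty":0,"tz":58,"turn":0},{"tx":2,"ty":0,"tz":62,"turn":0},{"tx":2,"ty":0,"tz":62,"turn":0}]';python3 -m crank '[{"tx":0,"ty":0,"tz":1,"turn":0},{"tx":0,"ty":0,"tz":2,"turn":0},{"tx":0,"ty":0,"tz":3,"turn":0}]'
```

```text
time: 6.62
position: [0.4115, -0.3574, 0.1038]
tool_rot: [3.117, 0.392, 0.001]
ft_force: [-0.2, 0.4, -1.9]
grip_width: 0.618
grip_force: 24.9
time: 7.0
position: [0.4112, -0.3577, 0.1008]
tool_rot: [3.117, 0.391, 0.0]
ft_force: [0.3, 0.5, -2.0]
grip_width: 0.617
grip_force: 24.9
```

```bash
python3 -m crank '[{"tx":0,"ty":0,"tz":1,"turn":0},{"tx":0,"ty":0,"tz":2,"turn":0},{"tx":0,"ty":0,"tz":3,"turn":0}]';python3 -m crank '[{"tx":0,"ty":0,"tz":1,"turn":0},{"tx":0,"ty":0,"tz":1.5,"turn":0}]'
```

```text
time: 7.38
position: [0.4111, -0.3575, 0.0975]
tool_rot: [3.117, 0.391, -0.0]
ft_force: [0.3, -0.3, -1.6]
grip_width: 0.615
grip_force: 24.9
time: 7.62
position: [0.4111, -0.3575, 0.0961]
tool_rot: [-3.117, -0.391, 0.0]
ft_force: [-1.0, 0.6, 0.7]
grip_width: 0.62
grip_force: 24.9
```

```bash
python3 -m crank '[{"tx":0,"ty":0,"tz":0.5,"turn":0},{"tx":0,"ty":0,"tz":1,"turn":0}]';python3 -m crank '[{"tx":0,"ty":0,"tz":0,"turn":0},{"tx":0,"ty":0,"tz":0,"turn":0},{"tx":0,"ty":0,"tz":0,"turn":0}]' 75;python3 -m crank '[{"tx":0,"ty":0,"tz":-20,"turn":0},{"tx":0,"ty":0,"tz":-60,"turn":0},{"tx":0,"ty":0,"tz":-110,"turn":0},{"tx":0,"ty":0,"tz":-130,"turn":0}]';python3 -c "
from h import *
for n in('top','scene'):
  im,H,P=cloud(n);cv2.imwrite(f'pics/{n}1.png',im[:,:,::-1])
  print(ctrl.mark_of(n,'white_jar')[:1],ctrl.mark_of(n,'small_pot')[:1])
rel([.474,.342,.225],22.7)"
```

```text
time: 7.88
position: [0.4115, -0.3573, 0.096]
tool_rot: [3.117, 0.392, 0.001]
ft_force: [-1.3, 3.3, 7.9]
grip_width: 0.615
grip_force: 24.9
time: 8.25
position: [0.4111, -0.3577, 0.0949]
tool_rot: [3.117, 0.391, -0.0]
ft_force: [-0.6, 0.4, -0.3]
grip_width: 0.832
grip_force: 0.0
time: 8.75
position: [0.4123, -0.3584, 0.2284]
tool_rot: [3.113, 0.391, 0.005]
ft_force: [0.5, -0.7, -0.1]
grip_width: 0.861
grip_force: 0.0
[{'xyz': [0.4122, -0.3572, 0.0022], 'confidence': 0.56}] [{'xyz': [0.4917, -0.3871, 0.0056], 'confidence': 0.77}]
[{'xyz': [0.4123, -0.3551, 0.0042], 'confidence': 0.58}] [{'xyz': [0.4899, -0.3853, 0.0039], 'confidence': 0.76}]
t 9.05 p [ 0.4103 -0.357   0.2233] yaw 14.31 q7 -0.69 w 75.3 gf 0.0
shift [ 2.345e+02 -6.615e+02 -6.000e-01] turn -1.68
```

```bash
python3 -m crank '[{"tx":30,"ty":-45,"tz":0,"turn":0},{"tx":60,"ty":-90,"tz":0,"turn":0},{"tx":90,"ty":-135,"tz":0,"turn":0},{"tx":120,"ty":-180,"tz":0,"turn":0},{"tx":150,"ty":-225,"tz":0,"turn":0}]';python3 -m crank '[{"tx":30,"ty":-45,"tz":0,"turn":0},{"tx":50,"ty":-90,"tz":0,"turn":0},{"tx":58,"ty":-140,"tz":0,"turn":0},{"tx":63,"ty":-195,"tz":0,"turn":0},{"tx":68,"ty":-250,"tz":0,"turn":0}]';python3 -m crank '[{"tx":5,"ty":-55,"tz":0,"turn":0},{"tx":10,"ty":-110,"tz":0,"turn":-0.8},{"tx":16,"ty":-160,"tz":0,"turn":-1.7},{"tx":16,"ty":-186,"tz":0,"turn":-1.7},{"tx":16,"ty":-186,"tz":0,"turn":-1.7}]' 70;python3 -c "
from h import *
rel([.474,.342,.112],22.7)"
```

```text
time: 9.68
position: [0.5004, -0.1007, 0.2237]
tool_rot: [-3.117, -0.391, 0.003]
ft_force: [1.6, -0.1, 0.1]
grip_width: 0.861
grip_force: 0.0
time: 10.3
position: [0.5038, 0.158, 0.2236]
tool_rot: [3.117, 0.391, -0.003]
ft_force: [1.6, -0.7, 0.2]
grip_width: 0.863
grip_force: 0.0
time: 10.92
position: [0.4722, 0.3431, 0.2235]
tool_rot: [-3.077, -0.629, 0.005]
ft_force: [0.2, 0.2, 0.2]
grip_width: 0.803
grip_force: 0.0
t 10.93 p [0.4722 0.3431 0.2235] yaw 23.12 q7 -2.03 w 69.9 gf 0.0
shift [  1.6   1.9 111.5] turn 0.08
```

View pics/scene1.png

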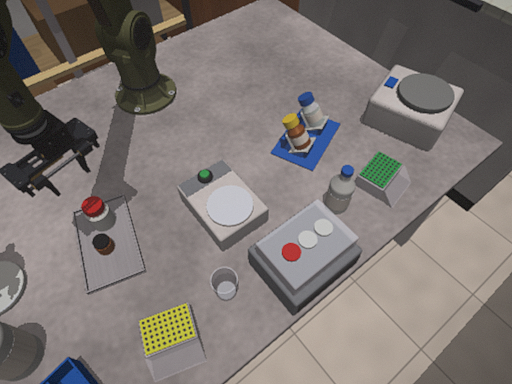

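The scene picture shows the jar (93,207) upright in the tray beside the untouched pot (103,243), and the plate (230,205) is clear. Now the bottle.

```bash
python3 -m crank '[{"tx":1,"ty":1,"tz":40,"turn":0},{"tx":1,"ty":1,"tz":75,"turn":0},{"tx":1,"ty":1,"tz":100,"turn":0},{"tx":1,"ty":1,"tz":111,"turn":0},{"tx":1,"ty":1,"tz":111,"turn":0}]'; python3 -m crank '[{"tx":0,"ty":0,"tz":0,"turn":0},{"tx":0,"ty":0,"tz":0,"turn":0},{"tx":0,"ty":0,"tz":0,"turn":0},{"tx":0,"ty":0,"tz":0,"turn":0}]' 36 15;  python3 -c "
from h import *
rel([.474,.342,.112],22.7)"
```

```text
time: 11.55
position: [0.4759, 0.339, 0.1133]
tool_rot: [3.079, 0.619, -0.002]
ft_force: [0.6, 0.2, 0.2]
grip_width: 0.803
grip_force: 0.0
time: 12.05
position: [0.4756, 0.3432, 0.1155]
tool_rot: [-3.075, -0.623, -0.004]
ft_force: [-1.4, 5.6, 3.1]
grip_width: 0.548
grip_force: 15.0
t 12.05 p [0.4756 0.3432 0.1155] yaw 22.91 q7 -2.1 w 47.6 gf 15.0
shift [-2.   0.5  3.5] turn 0.04
```

```bash
python3 -m crank '[{"tx":-6,"ty":0,"tz":-10,"turn":0},{"tx":-15,"ty":0,"tz":-24,"turn":0},{"tx":-26,"ty":0,"tz":-42,"turn":0},{"tx":-37,"ty":0,"tz":-60,"turn":0},{"tx":-45,"ty":0,"tz":-72,"turn":0}]'; python3 -m crank '[{"tx":0,"ty":0,"tz":-25,"turn":0},{"tx":10,"ty":0,"tz":-60,"turn":0},{"tx":20,"ty":0,"tz":-90,"turn":0},{"tx":20,"ty":0,"tz":-90,"turn":0}]'; python3 -c "
from h import *
p,M=st()
for n in('top','scene'):
  im,H,P=cloud(n);cv2.imwrite(f'pics/{n}2.png',cv2.resize(im[60:260,230:430] if n=='scene' else im[140:340,60:260],None,fx=2.5,fy=2.5)[:,:,::-1])
  print(ctrl.mark_of(n,'blue_bottle')[:2],ctrl.mark_of(n,'yellow_bottle')[:1])
"
```

```text
time: 12.68
position: [0.4333, 0.3215, 0.1866]
tool_rot: [3.077, 0.62, -0.002]
ft_force: [-0.1, 0.1, -2.8]
grip_width: 0.55
grip_force: 15.0
time: 13.18
position: [0.4536, 0.3308, 0.2777]
tool_rot: [-3.079, -0.62, -0.004]
ft_force: [-0.4, -0.0, -3.6]
grip_width: 0.547
grip_force: 15.0
t 13.18 p [0.4536 0.3308 0.2777] yaw 22.76 q7 -1.99 w 47.6 gf 15.0
[{'xyz': [0.5048, 0.3519, 0.1995], 'confidence': 0.57}, {'xyz': [0.56, 0.2595, 0.0323], 'confidence': 0.17}] [{'xyz': [0.5627, 0.257, 0.0333], 'confidence': 0.91}]
[{'xyz': [0.4998, 0.3491, 0.1935], 'confidence': 0.73}, {'xyz': [0.7825, -0.1986, -0.0015], 'confidence': 0.59}] [{'xyz': [0.561, 0.2624, 0.034], 'confidence': 0.77}]
```

View pics/scene2.png

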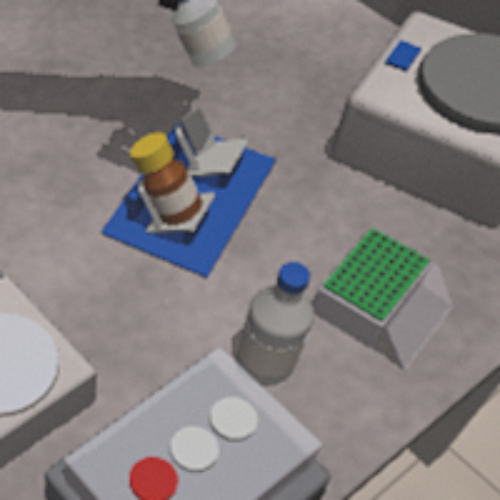

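The crop shows the blue bottle lifted clear (205,30), still tilted, and the yellow one undisturbed (165,180). I'll carry it over to the plate.

```bash
python3 -c "
from h import *
rel([.580,-.088,.278],22.7)"
```

```text
t 13.47 p [0.4518 0.3299 0.2745] yaw 22.83 q7 -1.99 w 47.9 gf 15.0
shift [-44.  434.9  -3. ] turn 0.03
```

```bash
python3 -m crank '[{"tx":-3,"ty":20,"tz":0,"turn":0},{"tx":-7,"ty":60,"tz":0,"turn":0},{"tx":-12,"ty":110,"tz":0,"turn":0},{"tx":-17,"ty":165,"tz":0,"turn":0},{"tx":-22,"ty":215,"tz":0,"turn":0}]';python3 -m crank '[{"tx":-5,"ty":50,"tz":0,"turn":0},{"tx":-10,"ty":100,"tz":0,"turn":0},{"tx":-15,"ty":150,"tz":5,"turn":0},{"tx":-20,"ty":190,"tz":20,"turn":0},{"tx":-22,"ty":220,"tz":40,"turn":0}]';python3 -m crank '[{"tx":0,"ty":0,"tz":15,"turn":0},{"tx":0,"ty":0,"tz":30,"turn":0},{"tx":0,"ty":0,"tz":40,"turn":0},{"tx":0,"ty":0,"tz":40,"turn":0}]';python3 -c "
from h import *
rel([.580,-.088,.186],22.7)"
```

```text
time: 14.1
position: [0.5156, 0.1217, 0.2753]
tool_rot: [3.079, 0.62, -0.002]
ft_force: [1.6, 0.5, -3.2]
grip_width: 0.548
grip_force: 15.0
time: 14.72
position: [0.5807, -0.09, 0.2349]
tool_rot: [3.08, 0.618, -0.001]
ft_force: [-0.2, 0.7, -1.8]
grip_width: 0.55
grip_force: 15.0
time: 15.22
position: [0.5802, -0.0863, 0.1954]
tool_rot: [-3.079, -0.624, 0.002]
ft_force: [0.7, -0.1, -2.5]
grip_width: 0.546
grip_force: 15.0
t 15.22 p [ 0.5802 -0.0863  0.1954] yaw 22.92 q7 -1.21 w 47.5 gf 15.0
shift [-0.9  1.5  9.4] turn 0.04
```

```bash
python3 -m crank '[{"tx":0,"ty":0,"tz":4,"turn":0},{"tx":0,"ty":0,"tz":8,"turn":0},{"tx":0,"ty":0,"tz":8,"turn":0}]';python3 -m crank '[{"tx":0,"ty":0,"tz":0,"turn":0},{"tx":0,"ty":0,"tz":0,"turn":0},{"tx":0,"ty":0,"tz":0,"turn":0},{"tx":0,"ty":0,"tz":0,"turn":0}]' - 5;python3 -c "
from h import *
p,M=st()
for n in('top','scene'):
  im,H,P=cloud(n);cv2.imwrite(f'pics/{n}3.png',cv2.resize(im[130:280,150:350] if n=='scene' else im[150:300,200:400],None,fx=3,fy=3)[:,:,::-1])
  for r in ctrl.mark_of(n,'blue_bottle')[:2]: print(r, M.T@(np.array(r['xyz'])-p)*1000)
"
```

```text
time: 15.6
position: [0.5807, -0.0874, 0.1879]
tool_rot: [3.079, 0.621, -0.001]
ft_force: [0.4, -0.2, -3.1]
grip_width: 0.548
grip_force: 15.0
time: 16.1
position: [0.5809, -0.0874, 0.1881]
tool_rot: [3.079, 0.621, 0.0]
ft_force: [0.4, 0.2, -2.2]
grip_width: 0.551
grip_force: 5.0
t 16.1 p [ 0.5809 -0.0874  0.1881] yaw 22.82 q7 -1.21 w 47.9 gf 5.0
{'xyz': [0.5871, -0.0849, 0.0902], 'confidence': 0.56} [ 6.71260997  0.12051385 97.87026096]
```

View pics/scene3.png

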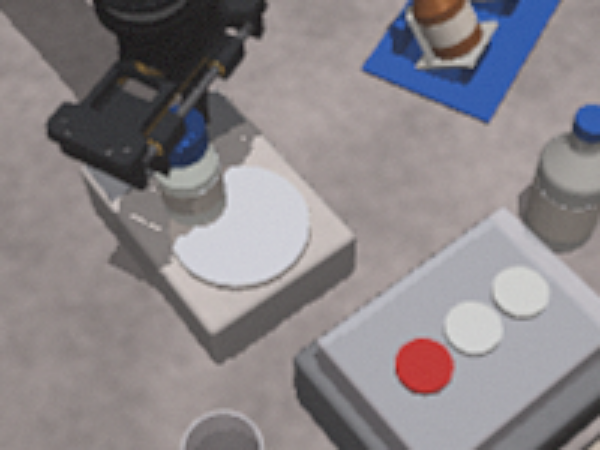

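The crop shows that the bottle swung practically upright under the fingers (190,180). I'll firm up the grip, shift to the plate's middle and lower.

```bash
python3 -m crank '[{"tx":0,"ty":0,"tz":0,"turn":0},{"tx":0,"ty":0,"tz":-3,"turn":0},{"tx":10,"ty":0,"tz":-5,"turn":0},{"tx":25,"ty":0,"tz":-5,"turn":0},{"tx":40,"ty":0,"tz":-5,"turn":0}]' - 10;python3 -m crank '[{"tx":8,"ty":0,"tz":0,"turn":0},{"tx":12,"ty":0,"tz":0,"turn":0},{"tx":12,"ty":0,"tz":0,"turn":0},{"tx":12,"ty":0,"tz":0,"turn":0}]';python3 -c "
from h import *
p,M=st()
rel([.630,-.067,.182],22.7)
for n in('top','scene'):
  im,H,P=cloud(n)
  for r in ctrl.mark_of(n,'blue_bottle')[:1]+ctrl.mark_of(n,'plate')[:1]: print(r, M.T@(np.array(r['xyz'])-p)*1000)
"
```

```text
time: 16.92
position: [0.619, -0.0712, 0.1931]
tool_rot: [-3.079, -0.622, -0.001]
ft_force: [0.9, -0.5, -1.9]
grip_width: 0.549
grip_force: 10.0
time: 17.42
position: [0.6284, -0.0676, 0.193]
tool_rot: [3.079, 0.621, -0.001]
ft_force: [-0.5, -0.1, -2.8]
grip_width: 0.551
grip_force: 10.0
t 17.43 p [ 0.6284 -0.0676  0.193 ] yaw 22.79 q7 -1.28 w 48.0 gf 10.0
t 17.43 p [ 0.6284 -0.0676  0.193 ] yaw 22.79 q7 -1.28 w 48.0 gf 10.0
shift [ 1.7  0.1 11. ] turn 0.02
{'xyz': [0.4913, -0.3853, 0.0062], 'confidence': 0.52} [-249.39490416  239.76523863  186.97076999]
{'xyz': [0.6352, -0.063, 0.0909], 'confidence': 0.96} [  8.08131776  -1.59591978 102.06272353]
{'xyz': [0.6325, -0.0694, 0.083], 'confidence': 0.57} [  3.11733412   3.25636866 109.96678345]
```

```bash
python3 -m crank '[{"tx":0,"ty":0,"tz":3,"turn":0},{"tx":0,"ty":0,"tz":5,"turn":0},{"tx":0,"ty":0,"tz":6,"turn":0},{"tx":0,"ty":0,"tz":7,"turn":0}]' - 5;python3 -m crank '[{"tx":0,"ty":0,"tz":1,"turn":0},{"tx":0,"ty":0,"tz":2,"turn":0}]';python3 -m crank '[{"tx":0,"ty":0,"tz":1,"turn":0},{"tx":0,"ty":0,"tz":2,"turn":0}]'
```

```text
time: 18.23
position: [0.6287, -0.0672, 0.1859]
tool_rot: [3.08, 0.621, -0.0]
ft_force: [-0.1, 0.0, -3.0]
grip_width: 0.55
grip_force: 5.0
time: 18.48
position: [0.6298, -0.0668, 0.1853]
tool_rot: [3.079, 0.622, 0.005]
ft_force: [1.0, 0.4, 4.9]
grip_width: 0.548
grip_force: 5.0
time: 18.73
position: [0.6307, -0.0665, 0.1843]
tool_rot: [3.079, 0.622, 0.008]
ft_force: [2.7, 1.4, 6.4]
grip_width: 0.548
grip_force: 5.0
```

```bash
python3 -m crank '[{"tx":0,"ty":0,"tz":0,"turn":0},{"tx":0,"ty":0,"tz":1,"turn":0},{"tx":0,"ty":0,"tz":1,"turn":0}]' - 3;python3 -c "
from h import *
p,M=st()
im,H,P=cloud('scene');cv2.imwrite('pics/scene4.png',cv2.resize(im[130:280,150:350],None,fx=4,fy=4)[:,:,::-1])
for n in('top','scene'):
  cloud(n)
  for r in ctrl.mark_of(n,'blue_bottle')[:1]: print(r, M.T@(np.array(r['xyz'])-p)*1000)
"
```

```text
time: 19.1
position: [0.6289, -0.0672, 0.1811]
tool_rot: [3.079, 0.621, 0.001]
ft_force: [2.1, 0.8, 4.3]
grip_width: 0.551
grip_force: 3.0
t 19.1 p [ 0.6289 -0.0672  0.1811] yaw 22.81 q7 -1.29 w 47.9 gf 3.0
{'xyz': [0.6324, -0.0633, 0.0847], 'confidence': 0.59} [ 4.72020841 -2.29503945 96.43765979]
```

View pics/scene4.png

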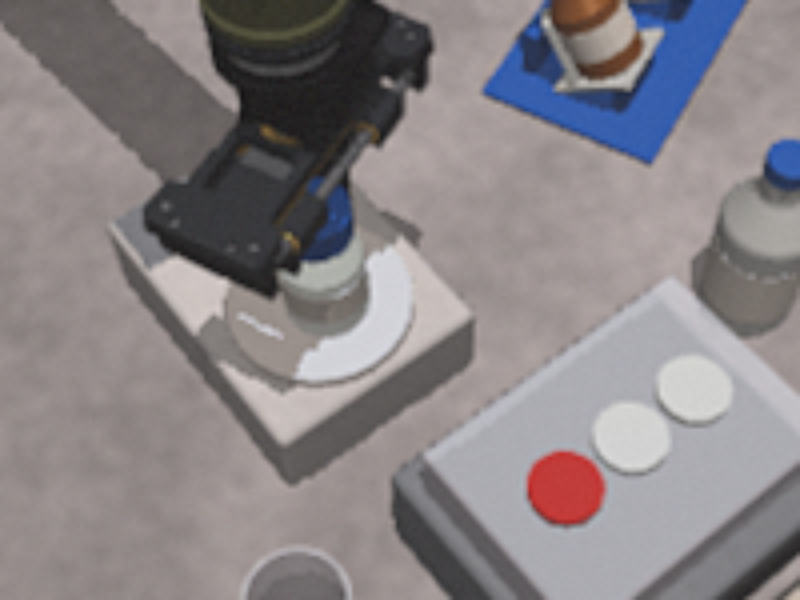

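The crop shows the bottle standing on the plate (325,290) and looking upright. The contact height (TCP 0.181) matches a flat base, so I'll release and rise.

```bash
python3 -m crank '[{"tx":0,"ty":0,"tz":0,"turn":0},{"tx":0,"ty":0,"tz":0,"turn":0},{"tx":0,"ty":0,"tz":0,"turn":0}]' 70;python3 -m crank '[{"tx":0,"ty":0,"tz":-15,"turn":0},{"tx":0,"ty":0,"tz":-45,"turn":0},{"tx":0,"ty":0,"tz":-75,"turn":0},{"tx":0,"ty":0,"tz":-75,"turn":0}]';python3 -c "
from h import *
p,M=st()
for n in('top','scene'):
  im,H,P=cloud(n);h,s=H[...,0],H[...,1]
  m=near(P,.63,-.067,.05)&(h>100)&(h<130)&(s>100)&(P[...,2]>.17)&(P[...,2]<.2);q=P[m]
  if len(q): print(n,len(q),np.median(q,0),q.min(0),q.max(0))
  print([r['xyz'] for r in ctrl.mark_of(n,'blue_bottle')[:1]+ctrl.mark_of(n,'start_top')[:1]])
rel([.51,-.066,.256],22.7)
"
```

```text
time: 19.73
position: [0.6281, -0.0675, 0.1803]
tool_rot: [-3.079, -0.621, 0.003]
ft_force: [-0.3, 0.6, 0.3]
grip_width: 0.768
grip_force: 0.0
time: 20.23
position: [0.6304, -0.0669, 0.26]
tool_rot: [3.077, 0.621, 0.009]
ft_force: [0.3, 1.0, -0.4]
grip_width: 0.801
grip_force: 0.0
t 20.23 p [ 0.6304 -0.0669  0.26  ] yaw 22.82 q7 -1.26 w 69.7 gf 0.0
[[0.5041, -0.0608, 0.0967]]
scene 312 [ 0.64311843 -0.06755512  0.18892348] [ 0.6144667  -0.08814493  0.17141367] [ 0.66251154 -0.0429809   0.19273779]
[[0.6342, -0.0683, 0.0808], [0.4703, -0.3715, 0.0027]]
t 20.52 p [ 0.6281 -0.0673  0.2549] yaw 22.81 q7 -1.26 w 70.1 gf 0.0
shift [-108.4  -47.    -0.9] turn 0.02
```

```bash
python3 -m crank '[{"tx":-30,"ty":-12,"tz":0,"turn":0},{"tx":-70,"ty":-30,"tz":0,"turn":0},{"tx":-108,"ty":-47,"tz":0,"turn":0},{"tx":-108,"ty":-47,"tz":30,"turn":0},{"tx":-108,"ty":-47,"tz":60,"turn":0}]' 0 20;python3 -m crank '[{"tx":0,"ty":0,"tz":30,"turn":0},{"tx":0,"ty":0,"tz":55,"turn":0},{"tx":0,"ty":0,"tz":65,"turn":0},{"tx":0,"ty":0,"tz":68,"turn":0},{"tx":0,"ty":0,"tz":68,"turn":0}]';python3 -c "
from h import *
rel([.51,-.066,.115],22.7)"
```

```text
time: 21.15
position: [0.5104, -0.0663, 0.1955]
tool_rot: [3.078, 0.62, 0.001]
ft_force: [0.8, -1.0, -0.0]
grip_width: 0.323
grip_force: 0.0
time: 21.78
position: [0.5115, -0.0658, 0.1287]
tool_rot: [3.079, 0.621, 0.001]
ft_force: [0.1, -0.7, 0.2]
grip_width: 0.005
grip_force: 0.0
t 21.77 p [ 0.5115 -0.0658  0.1287] yaw 22.82 q7 -1.2 w 0.5 gf 0.0
shift [-1.4 -0.4 13.7] turn 0.02
```

```bash
python3 -m crank '[{"tx":-1,"ty":0,"tz":6,"turn":0},{"tx":-1,"ty":0,"tz":11,"turn":0},{"tx":-1,"ty":0,"tz":14,"turn":0},{"tx":-1,"ty":0,"tz":16,"turn":0}]';python3 -m crank '[{"tx":0,"ty":0,"tz":1,"turn":0},{"tx":0,"ty":0,"tz":2,"turn":0},{"tx":0,"ty":0,"tz":2,"turn":0}]'
```

```text
time: 22.28
position: [0.5101, -0.0664, 0.1121]
tool_rot: [3.079, 0.621, -0.0]
ft_force: [-1.2, -0.7, 3.0]
grip_width: 0.009
grip_force: 1.5
time: 22.65
position: [0.5101, -0.0663, 0.1105]
tool_rot: [3.079, 0.621, -0.0]
ft_force: [-1.4, -0.2, 5.4]
grip_width: 0.002
grip_force: 2.7
```

Push until it bottoms out (force clearly above 4 N).

```bash
python3 -m crank '[{"tx":0,"ty":0,"tz":1,"turn":0},{"tx":0,"ty":0,"tz":2,"turn":0},{"tx":0,"ty":0,"tz":2,"turn":0},{"tx":0,"ty":0,"tz":2,"turn":0}]'
```

```text
time: 23.15
position: [0.5102, -0.0663, 0.1102]
tool_rot: [3.078, 0.621, -0.001]
ft_force: [-6.5, -0.4, 17.2]
grip_width: 0.004
grip_force: 8.7
```

Bottomed out: 17 N with no further travel. I'll retreat and check.

```bash
python3 -m crank '[{"tx":0,"ty":0,"tz":-10,"turn":0},{"tx":0,"ty":0,"tz":-50,"turn":0},{"tx":0,"ty":0,"tz":-100,"turn":0},{"tx":-40,"ty":0,"tz":-140,"turn":0},{"tx":-60,"ty":0,"tz":-140,"turn":0}]';python3 -m crank '[{"tx":0,"ty":0,"tz":0,"turn":0},{"tx":0,"ty":0,"tz":0,"turn":0}]';python3 -c "
from h import *
st()
im,H,P=cloud('scene');cv2.imwrite('pics/scene5.png',cv2.resize(im,(768,576))[:,:,::-1])
for q in('white_jar','blue_bottle','yellow_bottle','small_pot','beaker','wash_bottle'):print(q,[np.round(r['xyz'],3) for r in ctrl.mark_of('scene',q)[:1]])
"
```

```text
time: 23.78
position: [0.4555, -0.0901, 0.2511]
tool_rot: [3.076, 0.62, 0.008]
ft_force: [0.3, 0.7, -0.7]
grip_width: 0.006
grip_force: 0.0
time: 24.02
position: [0.455, -0.0889, 0.2475]
tool_rot: [-3.079, -0.622, 0.0]
ft_force: [0.0, -0.4, -1.1]
grip_width: 0.005
grip_force: 0.0
t 24.02 p [ 0.455  -0.0889  0.2475] yaw 22.84 q7 -0.99 w 0.4 gf 0.0
white_jar []
blue_bottle [array([ 0.637, -0.064,  0.086])]
yellow_bottle [array([0.562, 0.259, 0.03 ])]
small_pot [array([ 0.49 , -0.382,  0.003])]
beaker [array([ 0.785, -0.193,  0.001])]
wash_bottle [array([ 0.78 ,  0.2  , -0.002])]
```

View pics/scene5.png

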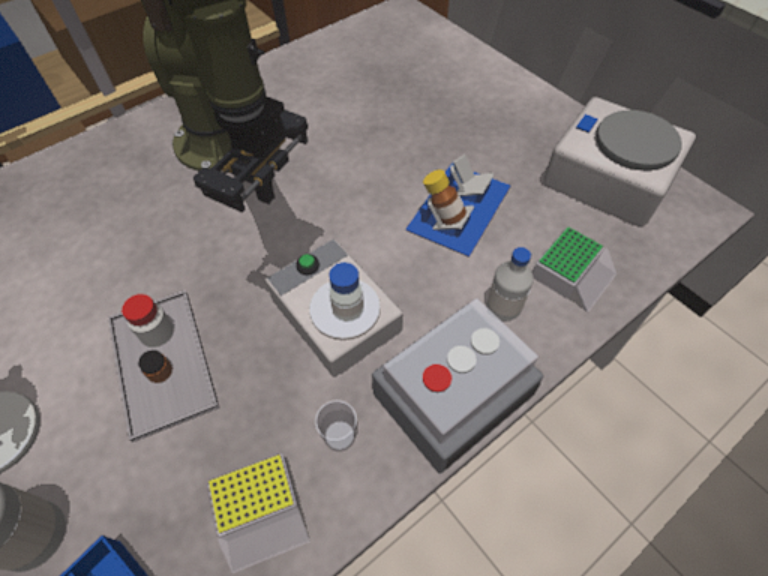

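The picture shows the jar (142,315) upright in the tray, the blue bottle (346,290) upright mid-plate, the others in place and the arm clear. I'm handing in.

```bash
python3 -c "
from bench import ctrl
print(ctrl.close_job())"
```

```text
the job is handed in; nothing more can be done
None
```

The job is handed in at about 24 s on the robot's clock: the jar stands upright in the tray, the blue-capped bottle stands upright within about 7 mm of the plate's centre, the start button was pressed until it bottomed out, and the other items are where they were.

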